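# Release, eject and trap a riveted roller bracket

### The arm

A 6-joint arm with a two-finger parallel gripper is mounted at the origin on the work surface. World frame = base frame: x ahead of the robot, y to its left, z up, the work surface at z = 0. Lengths are in m, angles in degrees, forces in N, time in s.
With the tool pointing down it reaches from about 0.25 to 0.725 m from the base axis. Payload 9.7 kg.
Tool frame: the origin (TCP) lies at the very end of the fingers, on their centre line; the grasp point (between the pads) lies 19 mm behind it (bot.grip_point_offset is the z of the grasp point in the tool frame, in m); z points along the fingers, x is the direction in which the jaws open and shut, and the axes are right-handed (so a half turn about z gives the same grasp; the last joint's range is limited). The gripper opens to 85 mm and grips with 20 to 120 N. Pads are 22 mm wide; open, the fingers measure 114 mm over their backs; the gripper's body (76 mm by 85 mm) begins 54 mm behind the grasp point. The pads swing forward as they close: fully open they stand 13 mm farther back than shut.
Start: joints at [69.271, 4.979, 10.078, 95.1, 0, 90], TCP at [0.195, 0.514, 0.231] pointing down, gripper open.
Joint ranges: [-179.16, 179.16], [-48.56, 103.87], [-65.8, 70.77], [-126.05, 130.52], [-82.76, 87.17], [-180, 180]. Speed limits (degrees/s): [127.2, 127.2, 147.25, 180, 180, 180].

### API

Orientations are given as [roll, pitch, yaw] about the fixed x, y, z axes, in that order (R = Rz(yaw) Ry(pitch) Rx(roll)).
In Python, from workcell import get_obs, viewer, job_done, bot gives the robot as it stands.
- The arm moves only by the shell command python3 -m handwheel 'ROWS' [FORCE]. ROWS is JSON, a list of rows, each a list of 5 numbers: the closure, from 0 (fully open) to 1 (shut), then the shift along the world's x, y, z in m, then the turn about the world's z in degrees. A call has 1 to 5 rows; each row is the pose to reach, as a shift and turn from the pose measured when the call began; what a row does not reach only later rows make up. A row lasts 1/10 s, in which the tool goes at most 50 mm and 8.59 degrees, less where a joint would pass 70% of its speed; a pose out of reach is approached as far as the arm can. A call with a gripper value outside its range is refused whole. The fingers move at their own pace and stop on an object; FORCE is the grip in N (left out, the last holds). Time passes only in rows, so rows that repeat a pose let the fingers close. It gives the time, the measured TCP pose, the force and the opening at its end, in the units of the state.
- get_obs(): the state, without advancing time (a new reading comes with each control period).
- viewer.camera(name): name is "scene" or "top" or "wrist"; returns a dict with "color" (480x640x3 uint8, blue, green, red), "K" (3x3 intrinsics, pixels), "origin" and "orientation" of the camera in the world. Camera axes: x right, y down, z forward; pixel columns grow to the right and rows downward; lengths in m; the calibration is good to about 2 mm. A picture is of the moment at which its call begins. There is no depth.
- job_done(): hands the job in, once; it reports no verdict.
The state is a dict: "time": time; "q": joint angles; "qd": joint speeds; "joint_efforts": joint torques, N m; "ee_pos": TCP position; "tcp_rot": TCP orientation; "wrist_force": force on the tool from outside, world axes, zero at the start; "torque": the same for the moment, N m; "opening": finger opening in m.
Only numpy, scipy, OpenCV 4.12 (cv2) and the standard library are available. Lean on these libraries where they do the work, as an engineer would, in place of code of your own. Each camera call takes 0.05 s, during which the arm holds its last target.

### The job

On the loaded riveting nest, push the hold-down arm by its pin and swing it right back off the finished roller bracket. Then push the spring ejector plunger all the way down with one fingertip so that the bracket pops up over the lip, and trap it with the other finger as it slides down the chute, before it drops into the catch pan; finish like that, still holding the plunger down, with the bracket out of its nest and at rest against your finger on the chute. Do not lift or carry the bracket, and leave the empty nest and everything else on the table alone.

Things in the scene. Friction and masses are not known exactly. Their poses are not given: they have to be found in the camera images.
- nest1: The loaded nest unit, fixed: steel base 310 x 74 x 12 mm. Origin on the table below the plunger; x axis points uphill, z up. From there (mm): plunger housing x +20 to -14, top z 58; nest's back wall x -16 to -19, top z 73; nest with bracket x -19 to -54; then the white chute, its surface z 65 at x -55, 58 at -80, 53 at -100, 34 at its end, -170; then the catch pan.
- deck1: Inclined nest and chute of the loaded unit, 15 degree slope. Origin on the chute surface at the lip (its upper end), mid-width; x axis uphill along the slope, z off the slope. Chute: z 0, x 0 to -120 mm, 33 mm between rails that stand only 4 mm above it. Nest pocket: x 0 to +37 mm, 6.5 mm deeper. Slippery: a part clear of the lip slides into the pan by itself within about a second.
- keeper1 (a joint): Angle of the loaded nest's hold-down arm, rad: near 0 it lies across the bracket and keeps it down, 1.95 is its stop, swung back beside the chute; past 1.3 it is out of the way. It turns in the plane of the slope about a post at deck1 x +17.6, y +31 mm, and stays where it is left; about 0.5 N at the pin moves it. Growing values swing the pin downhill and then to deck1 +y.
- keeper1_pin (a point): Middle of the upright round steel finger pin at the arm's free end, 8 mm thick, standing 16 mm (this point +-8) square off the flat arm, 61 mm from the pivot. Arm across the bracket: pin at deck1 x +17.6, y -30 mm, this point at z +36 mm always; at the stop it is at deck1 x -39, y +54 mm. The arm itself is 6 mm thick, 12 wide, with a 32 x 20 mm pad over the bracket.
- plunger1 (a joint): Travel of the loaded nest's ejector plunger, m: 0 at rest, 0.011 fully down. It goes straight down against a spring, 3.6 N at first, 9.6 N at the bottom, and springs back when let go. As it goes down a rocker raises a lifter plate under the bracket, which clears the lip when the plunger is about 8 mm down. From 9 mm it counts as held down.
- plunger1_top (a point): Centre of the top of that plunger's round black cap, 26 mm across; 76 mm above the table at rest, 65 mm fully down. Measured level from here in the downhill direction, the bracket in its nest begins at 20 mm (its foot) and ends at 63 mm (its leaning downhill upper edge); its top is about 93 mm above the table. Room to stop it with a finger: some 75 to 150 mm from here.
- bracket_mid (a point): Middle of the riveted roller bracket in the loaded nest: loose steel U bracket, about 0.12 kg, 34 mm long (downhill), 30 wide, 27 high, with round-topped cheeks at its uphill and downhill ends, a grey roller between them, rivet heads 2 mm proud. In the nest at deck1 x +17.5, z +7 mm; on the chute at z +13.5. Out of the nest: x below +9 mm, so slid about 9 mm or more.
- nest2: The second, empty nest unit, built exactly like nest1, beside it (left or right of it); not to be used.
- plunger2 (a joint): Travel of the empty nest's plunger, m: stays at 0.
- keeper2_pin (a point): Finger pin of the empty nest's hold-down arm (that arm may stand at any angle). Stays.
- bush: Brass bush, 32 mm across, 32 mm tall, standing between the two nests. Origin under its centre. Stays.
- gauge: Steel plug gauge, 22 mm across, 78 mm tall, standing between the two nests towards the back. Origin under its centre. Stays.
- flange: Round steel flange, 110 mm across, 24 mm tall, to the left of the nests. Origin under its centre. Stays.
- driver: Screwdriver, 200 mm long, lying to the far right of the nests. Stays.
- wrench: Spanner, 190 mm long, lying behind the nests. Stays.
- hammer: Hammer, 260 mm long, wooden handle, lying to the right of the nests. Stays.
- rivets: Open steel box of rivets, 100 x 75 x 35 mm, at the left back. Origin under its centre. Stays.
- oil: White plastic bottle, 50 mm across, 120 mm tall, left of the nests. Origin under its centre. Stays.
There are look-alikes about, which are no part of the job. Leave any blue or pink look-alike of the part that bears bracket_mid alone.

How it is judged:
By the outcome, as a careful person would: the job done as asked, in the order asked, and still so for the second after the job is handed in, while the arm keeps its last pose, push and grip.
It also fails if it takes over 45 s, if anything falls off the work surface, if the arm or the gripper's body presses on something with over 40 N, if the wrist force passes 120 N, or if a joint passes its speed limit or range.

## Working session

There is one attempt and no reset: what is moved stays moved. The work goes in short steps, Python scripts to look and compute and a shell command to move; the robot and the scene stay as the last step left them, time stands still between calls to the robot, and variables do not carry over. Pictures are saved under pics/ and viewed, and the job is handed in when it is done.

```bash
mkdir -p pics; ls; python3 - <<'E'
from workcell import get_obs, viewer, job_done, bot
import cv2,numpy as np
np.set_printoptions(precision=4,suppress=True)
o=get_obs()
for k,v in o.items(): print(k,v)
print(bot.grip_point_offset,[a for a in dir(bot) if a[0]!='_'])
for n in["scene","top","wrist"]:
    c=viewer.camera(n); cv2.imwrite(f"pics/{n}0.png",c["color"]); print(n,c["K"],c["origin"],c["orientation"])
E
```

```text
pics
time 0.0
q [69.2697  5.0118 10.0346 95.1016  0.0006 90.0012]
qd [-0.0713  0.0203  0.0516  0.0693  0.079  -0.0388]
joint_efforts [  0.0012 -52.0379  46.4816   0.0159  -0.      -0.    ]
ee_pos [0.1946 0.5142 0.2306]
tcp_rot [-179.9994    0.0788   69.2685]
wrist_force [ 0.2919  0.1762 -0.4674]
torque [ 0.027  -0.0149 -0.0256]
opening 0.08531880204864355
-0.0187 ['PlanningError', 'grip_point_offset']
scene [[485.3119   0.     305.5194]
 [  0.     485.3119 242.1081]
 [  0.       0.       1.    ]] [1.1141 0.3055 0.9492] [-146.6482   -0.3165  123.8833]
top [[516.8421   0.     324.5227]
 [  0.     516.8421 238.871 ]
 [  0.       0.       1.    ]] [ 0.5006 -0.0177  1.2368] [-174.4318   -0.2909  -91.4249]
wrist [[423.8031   0.     317.364 ]
 [  0.     423.8031 243.5243]
 [  0.       0.       1.    ]] [0.1185 0.544  0.3733] [161.373    0.0102  69.1932]
```

View pics/top0.png

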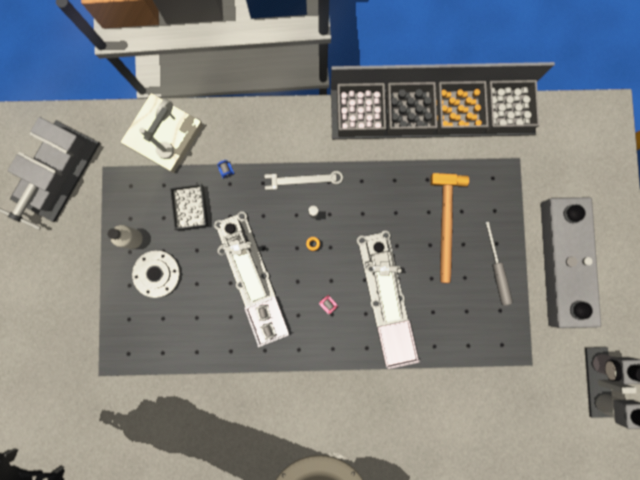

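View pics/scene0.png

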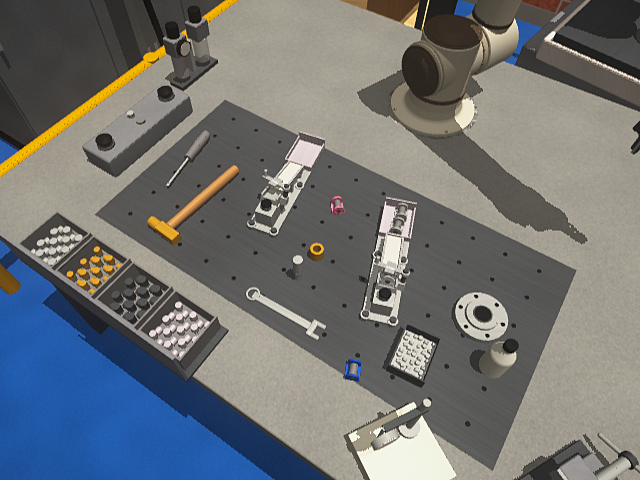

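```bash
python3 - <<'E'
import cv2,numpy as np
t=cv2.imread("pics/top0.png");s=cv2.imread("pics/scene0.png")
def crop(i,x,y,w,h,f): return cv2.resize(i[y:y+h,x:x+w],None,fx=f,fy=f,interpolation=cv2.INTER_CUBIC)
a=crop(t,345,222,100,150,4);b=crop(t,200,200,100,150,4)
cv2.imwrite("pics/topc.png",np.hstack([b,a]))
a=crop(s,240,120,100,120,4);b=crop(s,350,190,80,140,4);
b=cv2.resize(b,(int(b.shape[1]*480/b.shape[0]),480))
cv2.imwrite("pics/scc.png",np.hstack([b,a]))
E
```

```text
(no output)
```

View pics/topc.png

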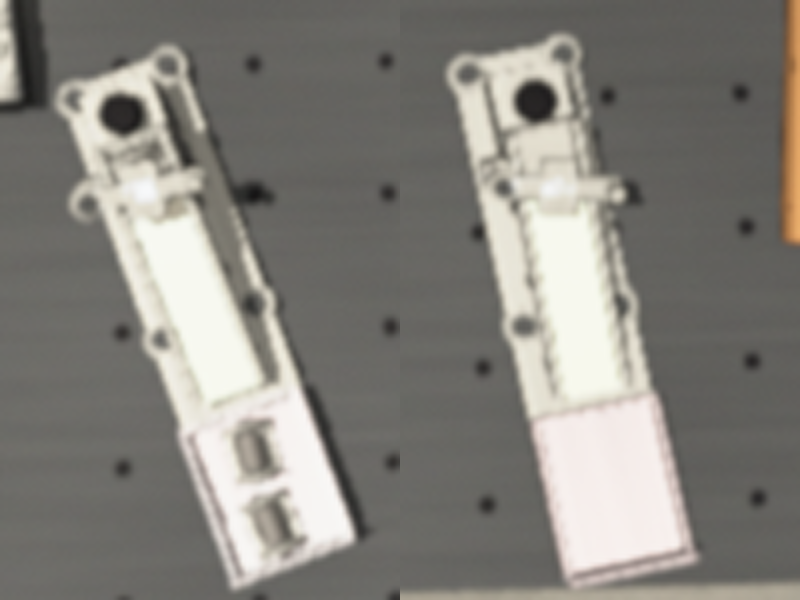

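View pics/scc.png

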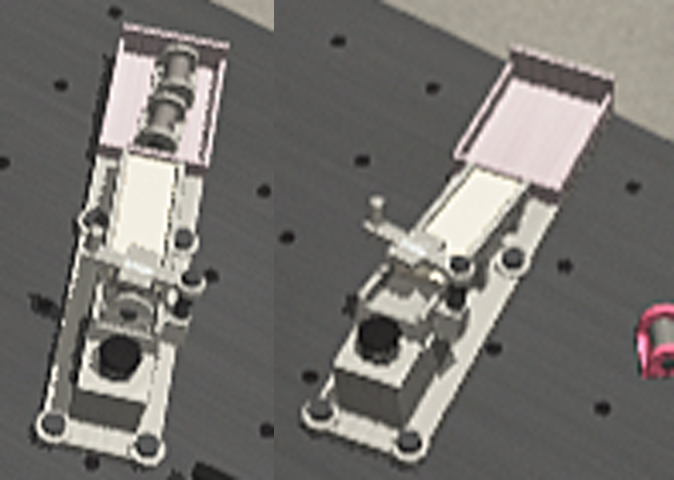

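```bash
cat >h.py <<'E'
from workcell import get_obs, viewer, job_done, bot
import cv2,numpy as np
from scipy.spatial.transform import Rotation as R
np.set_printoptions(precision=4,suppress=True)
def ray(c,u,v):
    Rm=R.from_euler('xyz',c["orientation"],degrees=True).as_matrix()
    d=np.linalg.inv(c["K"])@[u,v,1.]; return np.array(c["origin"]),Rm@d
def onz(c,u,v,z):
    o,d=ray(c,u,v); return o+d*(z-o[2])/d[2]
def proj(c,p):
    Rm=R.from_euler('xyz',c["orientation"],degrees=True).as_matrix()
    q=c["K"]@(Rm.T@(np.array(p)-c["origin"])); return q[:2]/q[2]
def tri(obs):
    A=np.zeros((3,3));b=np.zeros(3)
    for c,u,v in obs:
        o,d=ray(c,u,v);d/=np.linalg.norm(d);M=np.eye(3)-np.outer(d,d);A+=M;b+=M@o
    return np.linalg.solve(A,b)
def snap(n,f):
    c=viewer.camera(n); cv2.imwrite(f"pics/{f}.png",c["color"]); return c
S=dict(K=[[485.3119,0,305.5194],[0,485.3119,242.1081],[0,0,1]],origin=[1.1141,.3055,.9492],orientation=[-146.6482,-.3165,123.8833])
T=dict(K=[[516.8421,0,324.5227],[0,516.8421,238.871],[0,0,1]],origin=[.5006,-.0177,1.2368],orientation=[-174.4318,-.2909,-91.4249])
for c in(S,T):
    for k in c: c[k]=np.array(c[k])
E
python3 - <<'E'
from h import *
print(onz(T,230.8,228.3,.076),onz(T,378.8,247,.076))
# left base corners ears -> axis: pan far end mid & cap
print(onz(T,200+295/4,200+565/4,.03),onz(T,345+232/4,222+570/4,.03))
print(onz(S,350+118*.729/ (480/140/1)*1.37/1,190+355/3.43,.076))
E
```

```text
[0.6427 0.1847 0.076 ] [ 0.5922 -0.1483  0.076 ]
[0.3843 0.0959 0.03  ] [ 0.3243 -0.1995  0.03  ]
[0.6481 0.1899 0.076 ]
```

```bash
python3 -m handwheel '[[0.5,0.03,-0.03,0.02,-4],[1,0.06,-0.06,0.04,-8],[1,0.09,-0.09,0.05,-14],[1,0.12,-0.12,0.05,-14],[1,0.15,-0.15,0.05,-14]]' 20; python3 -m handwheel '[[1,0.03,-0.03,0,0],[1,0.06,-0.06,0,0],[1,0.09,-0.09,0,0],[1,0.12,-0.12,0,0],[1,0.15,-0.15,0,0]]' ; python3 - <<'E'
from h import *
c=snap("wrist","w1");print(c["origin"],c["orientation"],get_obs()["ee_pos"],get_obs()["tcp_rot"])
E
```

```text
time: 0.65
ee_pos: [0.3456, 0.363, 0.281]
tcp_rot: [180.0, 0.0, 55.3]
wrist_force: [-0.4, 0.7, -0.6]
opening: 0.012
time: 1.15
ee_pos: [0.4966, 0.2115, 0.2809]
tcp_rot: [180.0, 0.0, 55.3]
wrist_force: [-0.3, 1.2, 0.3]
opening: 0.0002
[0.4297 0.2589 0.4235] [161.3884  -0.0339  55.1936] [0.4999 0.2079 0.28  ] [179.8973   0.1065  55.1102]
```

View pics/w1.png

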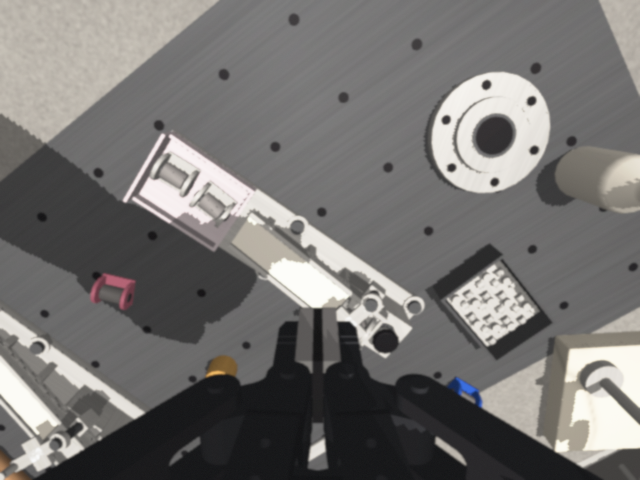

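```bash
python3 -m handwheel '[[1,0.03,-0.035,0,0],[1,0.06,-0.07,0,0],[1,0.08,-0.10,0,0],[1,0.1,-0.13,0,0],[1,0.1,-0.13,0,0]]' ; python3 - <<'E'
from h import *
c=snap("wrist","w2");print(c["origin"],c["orientation"],get_obs()["ee_pos"],get_obs()["tcp_rot"])
E
```

```text
time: 1.7
ee_pos: [0.6015, 0.0745, 0.2785]
tcp_rot: [179.9, 0.2, 54.9]
wrist_force: [-0.0, 0.7, 0.7]
opening: -0.0001
[0.5351 0.1228 0.421 ] [161.3275   0.141   54.812 ] [0.6006 0.0762 0.2789] [179.9665   0.1716  54.9406]
```

View pics/w2.png

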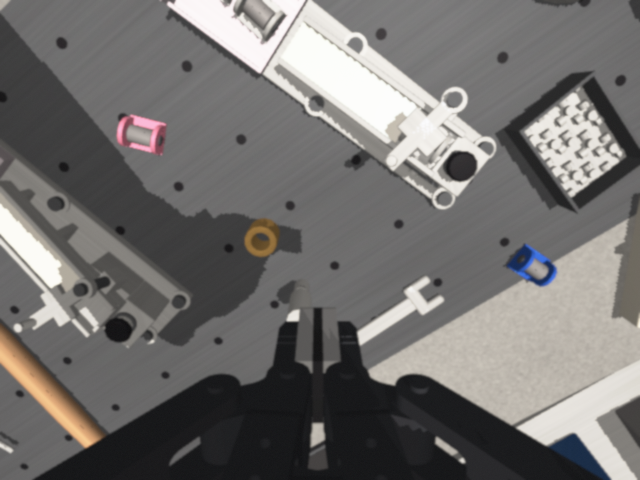

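```bash
python3 - <<'E'
import cv2,numpy as np
s=cv2.imread("pics/w2.png")
a=cv2.resize(s[70:220,360:510],None,fx=4,fy=4,interpolation=cv2.INTER_CUBIC)
b=cv2.resize(s[240:350,10:160],None,fx=4,fy=4,interpolation=cv2.INTER_CUBIC)
cv2.imwrite("pics/w2a.png",a);cv2.imwrite("pics/w2b.png",b)
E
```

```text
(no output)
```

View pics/w2a.png

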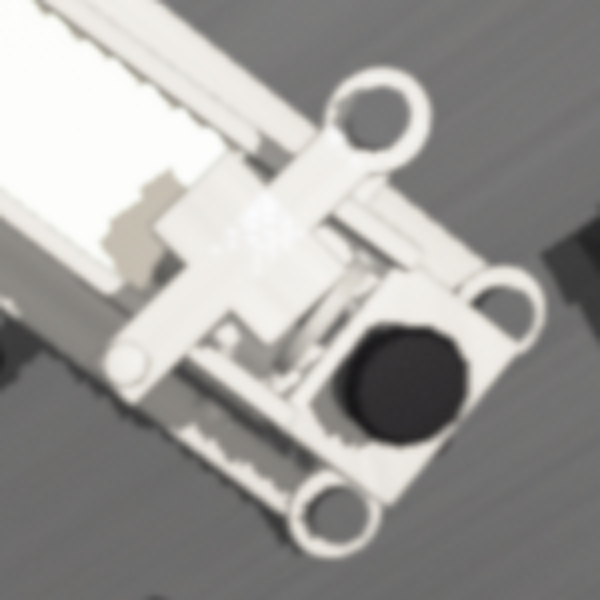

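View pics/w2b.png

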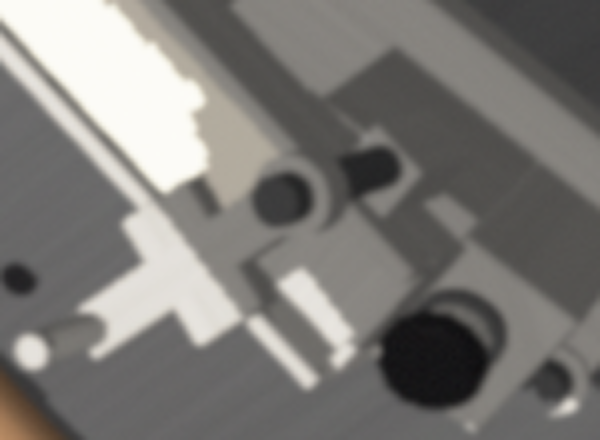

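```bash
cat >>h.py <<'E'
W2=dict(K=np.array([[423.8031,0,317.364],[0,423.8031,243.5243],[0,0,1]]),origin=np.array([.5351,.1228,.421]),orientation=np.array([161.3275,.141,54.812]))
E
python3 - <<'E'
from h import *
cap=onz(W2,461.3,166.3,.076);pin=onz(W2,392,161.3,.112)
print(cap,pin, onz(T,230.8,228.3,.076), tri([(W2,461.3,166.3),(T,230.8,228.3)]))
d=(pin-cap)[:2]; print(np.linalg.norm(d), np.hypot(48.9,30), np.degrees(np.arctan2(d[1],d[0]))-np.degrees(np.arctan2(-30,-48.9)))
# pan far end vs cap from top ; chute edges
for c,p,q,z in[(W2,(309,3),(270,73),.02)]: print(onz(c,*p,z),onz(c,*q,z))
# screw ear centres w2 (z~12+?)
for n,p in dict(a=(360+380/4,70+118/4),b=(360+505/4,70+308/4),c=(360+335/4,70+515/4)).items(): print(n,onz(W2,*p,.014))
E
```

```text
[0.643  0.1881 0.076 ] [0.5998 0.1422 0.112 ] [0.6427 0.1847 0.076 ] [0.6424 0.186  0.0783]
0.06306271174300136 57.36906832082947 15.21770876633289
[0.4674 0.1608 0.02  ] [0.4919 0.1011 0.02  ]
a [0.606  0.2246 0.014 ]
b [0.66   0.2278 0.014 ]
c [0.6803 0.1704 0.014 ]
```

```bash
cat >>h.py <<'E'
YAW=np.radians(19.4);CAP=np.array([.6428,.1865])
def nest(x,y,z):  # mm nest frame -> world m
    c,s=np.cos(YAW),np.sin(YAW); return np.array([CAP[0]+(c*x-s*y)/1e3,CAP[1]+(s*x+c*y)/1e3,z/1e3])
def deck(x,y,z): return nest(-55+.9659*x-.2588*z,y,65+.2588*x+.9659*z)
def pin(th,z=36): return deck(17.6-61*np.sin(th),31-61*np.cos(th),z)
E
python3 - <<'E'
from h import *
e=get_obs()["ee_pos"];print(e,get_obs()["tcp_rot"])
n=np.array([np.cos(np.radians(144.9)),np.sin(np.radians(144.9)),0])
for th,so in[(.1,24),(.1,15),(.3,15),(.5,15),(.7,15),(.9,15),(1.1,15),(1.3,15),(1.5,15),(1.7,15),(1.9,15)]:
    p=pin(th,37)-n*so/1e3;print(th,so,p,p-e)
E
```

```text
[0.6006 0.0762 0.2789] [179.9665   0.1716  54.9406]
0.1 24 [0.6219 0.1269 0.1037] [ 0.0213  0.0508 -0.1752]
0.1 15 [0.6145 0.1321 0.1037] [ 0.0139  0.0559 -0.1752]
0.3 15 [0.6028 0.1306 0.1006] [ 0.0022  0.0544 -0.1782]
0.5 15 [0.591  0.1314 0.0977] [-0.0096  0.0553 -0.1811]
0.7 15 [0.5796 0.1347 0.0951] [-0.021   0.0585 -0.1837]
0.9 15 [0.569  0.1402 0.0929] [-0.0316  0.0641 -0.1859]
1.1 15 [0.5596 0.1478 0.0912] [-0.041   0.0716 -0.1876]
1.3 15 [0.5518 0.1571 0.0901] [-0.0488  0.0809 -0.1888]
1.5 15 [0.5459 0.1677 0.0895] [-0.0547  0.0916 -0.1893]
1.7 15 [0.5422 0.1793 0.0896] [-0.0584  0.1032 -0.1892]
1.9 15 [0.5408 0.1914 0.0904] [-0.0598  0.1152 -0.1885]
```

```bash
python3 -m handwheel '[[1,0.01,0.025,-0.04,0],[1,0.021,0.045,-0.085,0],[1,0.021,0.049,-0.13,0],[1,0.021,0.049,-0.165,0],[1,0.021,0.049,-0.174,0]]' ; python3 - <<'E'
from h import *
c=snap("wrist","w3");print(c["origin"],c["orientation"],get_obs()["ee_pos"],get_obs()["tcp_rot"],proj(c,pin(.1,44)))
E
```

```text
time: 2.25
ee_pos: [0.6188, 0.126, 0.1003]
tcp_rot: [-179.8, 0.4, 55.0]
wrist_force: [-0.5, -0.0, 0.3]
opening: -0.0001
[0.5532 0.1742 0.2433] [161.6309   0.3846  54.9528] [0.6195 0.1258 0.1015] [-179.8196    0.386    55.0075] [317.7291 283.0907]
```

View pics/w3.png

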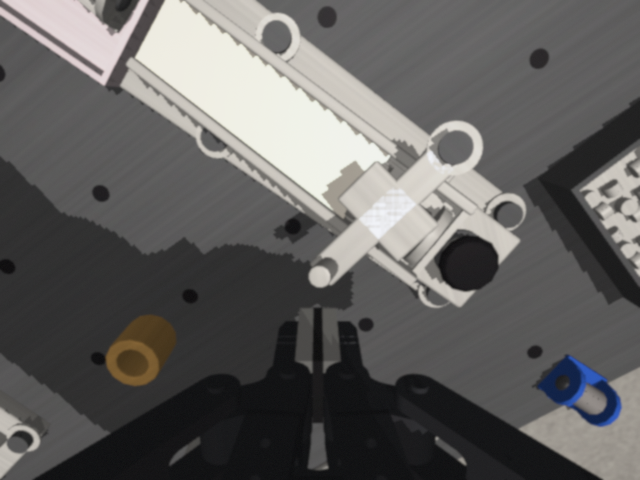

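```bash
python3 - <<'E'
from h import *
print(proj(viewer.camera("wrist"),np.r_[CAP,.076]))
E
python3 -m handwheel '[[1,-0.006,0.006,0.002,0],[1,-0.012,0.006,0.001,0],[1,-0.018,0.006,-0.001,0],[1,-0.024,0.0065,-0.002,0],[1,-0.030,0.007,-0.004,0]]'
```

```text
[464.0317 265.2698]
time: 2.85
ee_pos: [0.5902, 0.1327, 0.1008]
tcp_rot: [-180.0, 0.2, 55.0]
wrist_force: [-0.0, -1.0, 1.3]
opening: -0.0001
```

```bash
python3 - <<'E'
from h import *
c=snap("wrist","w4");print(get_obs()["ee_pos"]);
for th in(.4,.5,.6): print(th,proj(c,pin(th,44)))
E
```

```text
[0.5893 0.1327 0.1002]
0.4 [317.172  312.1842]
0.5 [309.4968 297.3279]
0.6 [303.2727 281.8045]
```

View pics/w4.png

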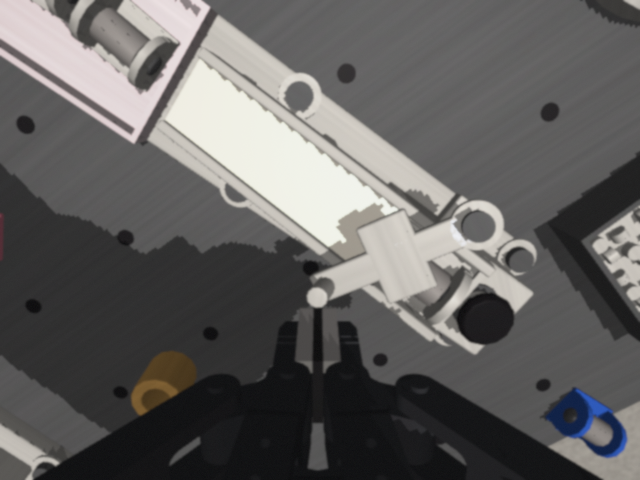

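```bash
python3 -m handwheel '[[1,-0.011,0.003,-0.004,0],[1,-0.022,0.009,-0.006,0],[1,-0.031,0.016,-0.008,0],[1,-0.039,0.025,-0.009,0],[1,-0.045,0.036,-0.009,0]]'
python3 - <<'E'
from h import *
c=snap("wrist","w5");print(get_obs()["ee_pos"])
E
```

```text
time: 3.4
ee_pos: [0.5435, 0.1696, 0.0911]
tcp_rot: [-179.9, 0.3, 55.0]
wrist_force: [1.1, -1.0, -1.7]
opening: -0.0001
[0.543  0.1711 0.0913]
```

View pics/w5.png

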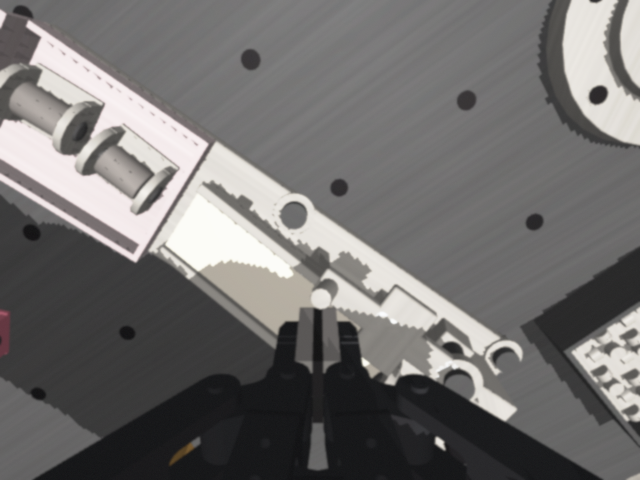

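```bash
python3 -m handwheel '[[1,-0.002,0.005,-0.001,0],[1,-0.003,0.010,-0.001,0],[1,-0.004,0.015,0,0],[1,-0.0045,0.020,0,0],[1,-0.0045,0.0235,0,0]]'
python3 - <<'E'
from h import *
c=snap("wrist","w6");print(get_obs()["ee_pos"],get_obs()["wrist_force"])
E
```

```text
time: 3.95
ee_pos: [0.5388, 0.1946, 0.0914]
tcp_rot: [-179.9, 0.3, 55.0]
wrist_force: [2.7, -7.5, 1.0]
opening: -0.0005
[0.5389 0.1945 0.0913] [ 1.8408 -4.3947  0.1676]
```

View pics/w6.png

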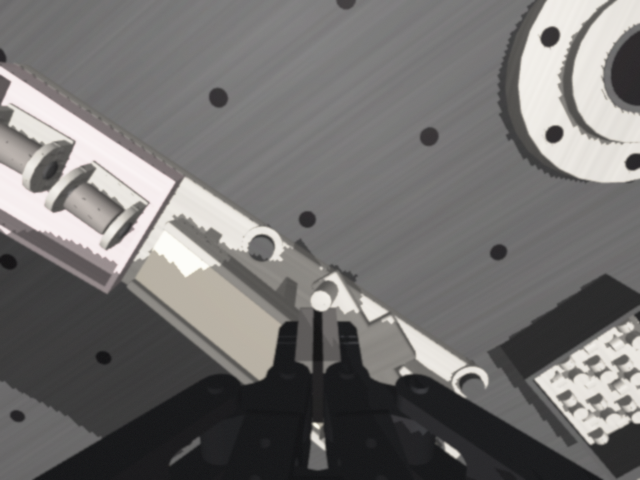

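```bash
python3 -m handwheel '[[1,0.004,-0.004,0.01,0],[1,0.01,-0.01,0.05,0],[1,0.02,-0.025,0.09,-7],[1,0.04,-0.05,0.12,-14],[1,0.06,-0.075,0.12,-21]]'
python3 -m handwheel '[[0,0.02,-0.02,0,-7],[0,0.022,-0.022,0,-14.6],[0,0.022,-0.022,0,-14.6],[0,0.022,-0.022,0,-14.6],[0,0.022,-0.022,0,-14.6]]'
python3 - <<'E'
from h import *
c=snap("wrist","w7");print(c["origin"],c["orientation"],get_obs()["ee_pos"],get_obs()["tcp_rot"],proj(c,np.r_[CAP,.076]))
E
```

```text
time: 4.5
ee_pos: [0.6009, 0.1191, 0.2174]
tcp_rot: [179.9, -0.1, 33.8]
wrist_force: [0.5, 0.9, -0.4]
opening: 0.0
time: 5.0
ee_pos: [0.6225, 0.0975, 0.2177]
tcp_rot: [179.9, -0.1, 19.4]
wrist_force: [-0.0, 0.2, 0.4]
opening: 0.072
[0.5954 0.1757 0.3602] [161.3305  -0.2008  19.3196] [0.6225 0.0976 0.2177] [179.8986  -0.1492  19.3705] [391.2967 109.3117]
```

View pics/w7.png

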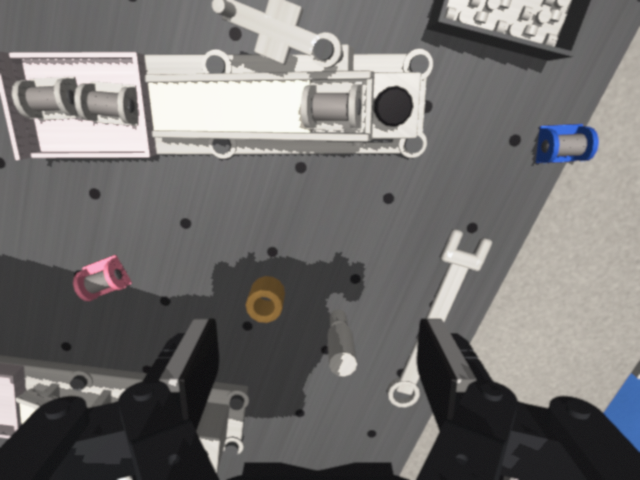

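```bash
python3 -m handwheel '[[0,-0.009,0.025,-0.03,0],[0,-0.018,0.05,-0.06,0],[0,-0.027,0.074,-0.09,0],[0,-0.027,0.074,-0.11,0],[0,-0.027,0.074,-0.11,0]]'
python3 - <<'E'
from h import *
c=snap("wrist","w8");print(get_obs()["ee_pos"],get_obs()["tcp_rot"],get_obs()["wrist_force"],get_obs()["opening"],proj(c,[.6428,.188,.076]))
snap("scene","s8")
i=cv2.imread("pics/s8.png")
cv2.imwrite("pics/s8c.png",cv2.resize(i[170:330,320:480],None,fx=3.7,fy=3.7,interpolation=cv2.INTER_CUBIC))
E
```

```text
time: 5.55
ee_pos: [0.5933, 0.1723, 0.1047]
tcp_rot: [179.9, 0.1, 19.6]
wrist_force: [0.7, -0.4, 0.3]
opening: 0.0855
[0.5944 0.172  0.1069] [179.9039  -0.022   19.5025] [ 0.1437 -0.1065  0.0258] 0.08544973325442068 [431.9525 299.9907]
```

View pics/w8.png

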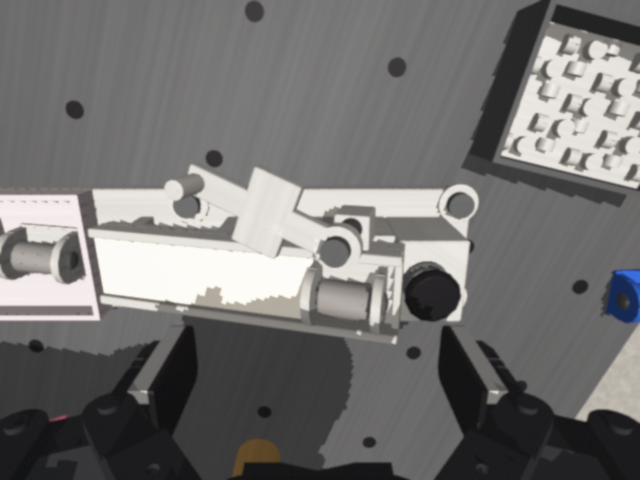

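View pics/s8c.png

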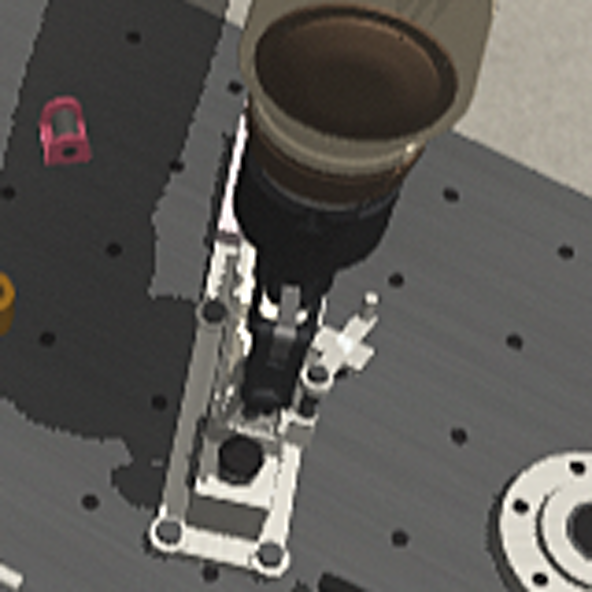

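```bash
python3 - <<'E'
from h import *
c=viewer.camera("wrist");o=get_obs();print(o["ee_pos"],c["origin"],c["orientation"])
Rm=R.from_euler('xyz',o["tcp_rot"],degrees=True).as_matrix()
i=c["color"].copy()
for z in(0,-.013):
  for x in(.0427,.057,-.0427,-.057):
    for y in(-.011,.011):
        p=proj(c,o["ee_pos"]+Rm@[x,y,z]);print(z,x,y,p)
        cv2.circle(i,tuple(int(round(a)) for a in p),2,(0,0,255) if z==0 else (0,255,0),-1)
cv2.imwrite("pics/w9.png",cv2.resize(i[260:460,100:540],None,fx=1.8,fy=1.8,interpolation=cv2.INTER_CUBIC))
E
```

```text
[0.596  0.1716 0.1092] [0.5681 0.2499 0.2509] [161.3232  -0.2142  19.3705]
0 0.0427 -0.011 [431.7313 305.123 ]
0 0.0427 0.011 [426.8921 356.2863]
0 0.057 -0.011 [470.2664 305.1085]
0 0.057 0.011 [463.7839 356.2753]
0 -0.0427 -0.011 [201.6932 305.2099]
0 -0.0427 0.011 [206.6606 356.3522]
0 -0.057 -0.011 [163.1898 305.2244]
0 -0.057 0.011 [169.798  356.3632]
-0.013 0.0427 -0.011 [441.4345 322.46  ]
-0.013 0.0427 0.011 [435.7557 376.9725]
-0.013 0.057 -0.011 [483.2459 322.4453]
-0.013 0.057 0.011 [475.6394 376.9618]
-0.013 -0.0427 -0.011 [191.8474 322.5476]
-0.013 -0.0427 0.011 [197.6711 377.0361]
-0.013 -0.057 -0.011 [150.0734 322.5623]
-0.013 -0.057 0.011 [157.8215 377.0468]
```

View pics/w9.png

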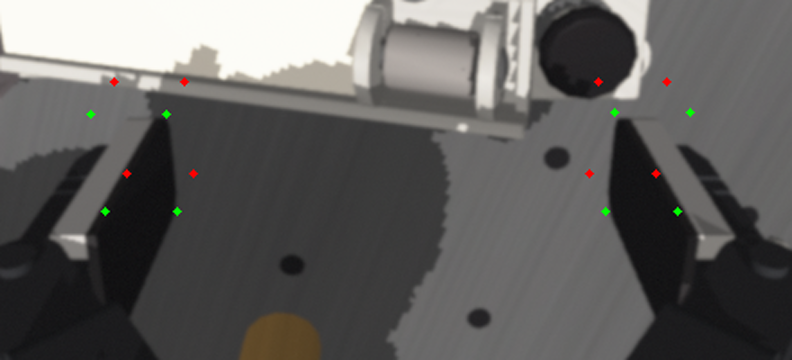

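```bash
python3 - <<'E'
from h import *
c=viewer.camera("wrist");o=get_obs();print(o["ee_pos"],o["time"])
cv2.imwrite("pics/w10.png",cv2.resize(c["color"][240:360,370:530],None,fx=5,fy=5,interpolation=cv2.INTER_CUBIC))
cap=onz(c,426.7,284,.076);e=o["ee_pos"];d=(cap-e)[:2];a=np.radians(o["tcp_rot"][2])
print(cap,"tool-aligned",d@[np.cos(a),np.sin(a)],d@[-np.sin(a),np.cos(a)])
for p in[(100+615/1.8,260+117/1.8),(100+165/1.8,260+117/1.8),(100+655/1.8,260+117/1.8)]:
    d=(onz(c,*p,e[2]+.013)-e)[:2];print("tip",d@[np.cos(a),np.sin(a)],d@[-np.sin(a),np.cos(a)])
E
```

```text
[0.5963 0.1715 0.1096] 5.75
[0.6423 0.192  0.076 ] tool-aligned 0.05019008804123182 0.004033780612501833
tip 0.043271819452020285 0.009500446734198935
tip -0.04275310405119119 0.009828294894802737
tip 0.05094757099851745 0.009471193804660678
```

View pics/w10.png

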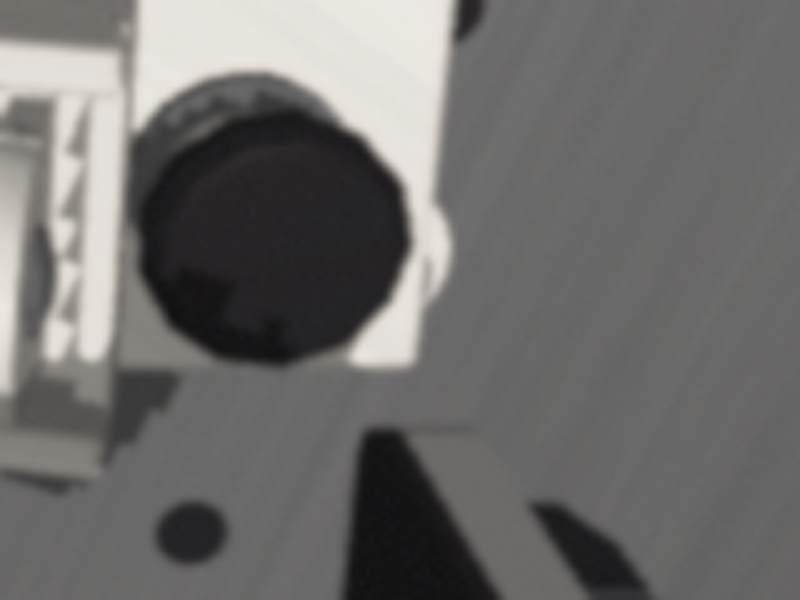

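```bash
python3 -m handwheel '[[0,0.0007,0.004,-0.015,0],[0,0.0007,0.004,-0.03,0],[0,0.0007,0.004,-0.04,0],[0,0.0007,0.004,-0.044,0],[0,0.0007,0.004,-0.044,0]]'
python3 - <<'E'
from h import *
c=snap("wrist","w11");o=get_obs();print(o["ee_pos"],o["tcp_rot"],o["wrist_force"],o["time"])
E
```

```text
time: 6.25
ee_pos: [0.5964, 0.1753, 0.0643]
tcp_rot: [179.9, -0.2, 19.4]
wrist_force: [-0.8, -0.2, 0.4]
opening: 0.0853
[0.5968 0.1754 0.0652] [179.8929  -0.2437  19.3729] [0.8143 0.3275 0.4705] 6.3
```

View pics/w11.png

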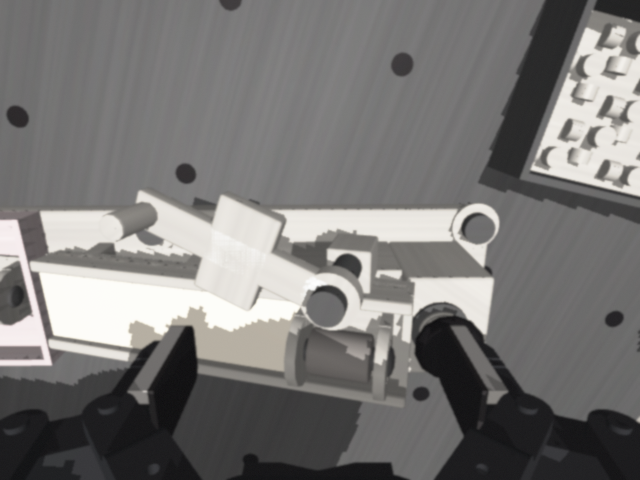

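```bash
python3 - <<'E'
from h import *
c=viewer.camera("wrist");o=get_obs();e=o["ee_pos"];a=np.radians(o["tcp_rot"][2]);print(e)
def t(p,z):
    d=(onz(c,*p,z)-e)[:2];print(p,z,d@[np.cos(a),np.sin(a)],d@[-np.sin(a),np.cos(a)])
t((340,358),.085)
t((190,328),e[2]+.013)
t((33,268),.046);t((48,344),.046)  # chute low end
t((480,226),.014)
t((290,380),.075);t((298,325),.085)
E
python3 - <<'E'
import cv2
i=cv2.imread("pics/w11.png");cv2.imwrite("pics/w11c.png",cv2.resize(i[200:460,130:530],None,fx=2,fy=2,interpolation=cv2.INTER_CUBIC))
E
```

```text
[0.5971 0.1755 0.0657]
(340, 358) 0.085 0.007978858289368475 0.000589120464222606
(190, 328) 0.07873692955169408 -0.043372566740005274 0.008626419051748678
(33, 268) 0.046 -0.11575922170587748 0.017865120761351983
(48, 344) 0.046 -0.11693061942623105 -0.01781576248861692
(480, 226) 0.014 0.07830835163705267 0.025830405394197325
(290, 380) 0.075 -0.009748009393696782 -0.015492179693301729
(298, 325) 0.085 -0.005944607688666881 0.013181438272515484
```

View pics/w11c.png

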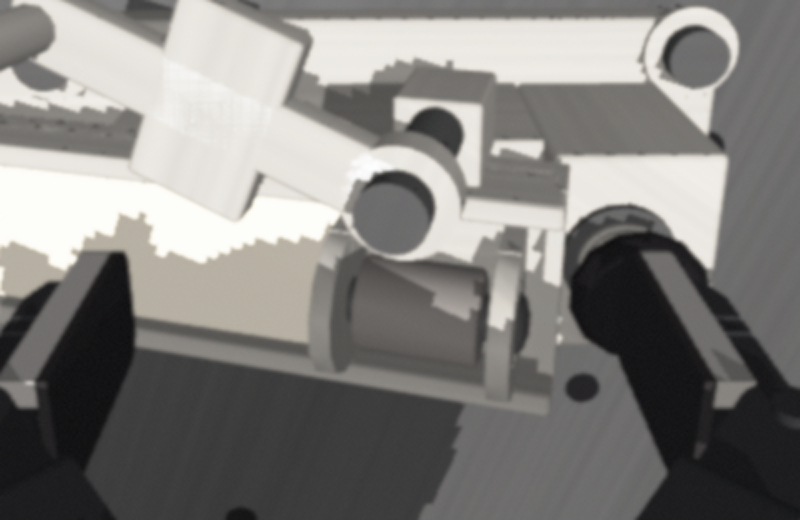

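```bash
python3 -m handwheel '[[0,0,0,-0.003,0],[0,0,0,-0.005,0],[0,0,0,-0.007,0],[0,0,0,-0.009,0],[0,0,0,-0.009,0]]'
```

```text
time: 6.85
ee_pos: [0.5976, 0.1756, 0.0577]
tcp_rot: [179.9, -0.4, 19.4]
wrist_force: [-1.2, 0.1, 6.9]
opening: 0.0854
```

```bash
python3 -m handwheel '[[0,0,0,-0.003,0],[0,0,0,-0.005,0],[0,0,0,-0.007,0],[0,0,0,-0.007,0],[0,0,0,-0.007,0]]'
python3 - <<'E'
from h import *
c=snap("wrist","w12");o=get_obs();print(o["ee_pos"],o["tcp_rot"],o["wrist_force"],o["time"])
E
```

```text
time: 7.35
ee_pos: [0.5977, 0.1757, 0.0521]
tcp_rot: [179.9, -0.5, 19.4]
wrist_force: [-5.7, -0.3, 9.5]
opening: 0.085
[0.5977 0.1757 0.0522] [179.8789  -0.4622  19.3761] [-4.5875 -1.7223  9.3799] 7.4
```

View pics/w12.png

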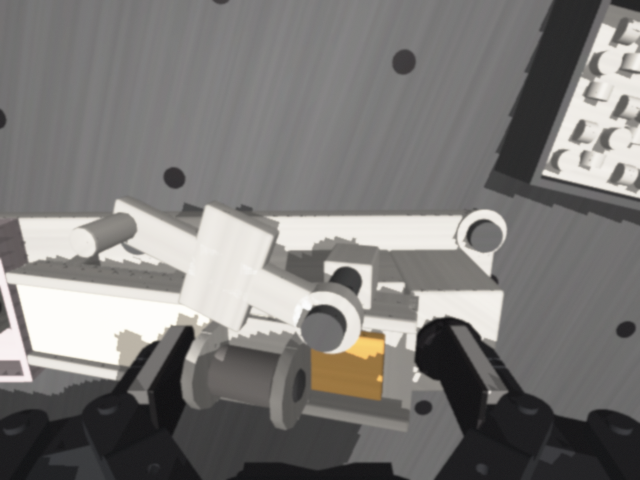

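```bash
python3 -m handwheel '[[0,0,0,-0.0005,0],[0,0,0,-0.0005,0],[0,0,0,-0.0005,0],[0,0,0,-0.0005,0],[0,0,0,-0.0005,0]]'
python3 - <<'E'
from h import *
c=snap("wrist","w13");o=get_obs();print(o["ee_pos"],o["tcp_rot"],o["wrist_force"],o["time"],o["opening"])
c=snap("scene","s13")["color"];snap("top","t13")
cv2.imwrite("pics/c13.png",np.hstack([cv2.resize(c[170:330,340:440],None,fx=3.7,fy=3.7),cv2.resize(cv2.imread("pics/w13.png")[280:440,150:265],None,fx=3.7,fy=3.7)]))
a=cv2.imread("pics/w12.png").astype(int);b=cv2.imread("pics/w13.png").astype(int);print(np.abs(a-b).mean())
E
```

```text
time: 7.9
ee_pos: [0.5977, 0.1757, 0.053]
tcp_rot: [179.9, -0.5, 19.4]
wrist_force: [-6.4, -2.7, 9.8]
opening: 0.0856
[0.5977 0.1756 0.053 ] [179.8773  -0.5127  19.3734] [-5.2239 -1.8544 10.1777] 7.95 0.08552728292033786
3.1978851996527777
```

View pics/c13.png

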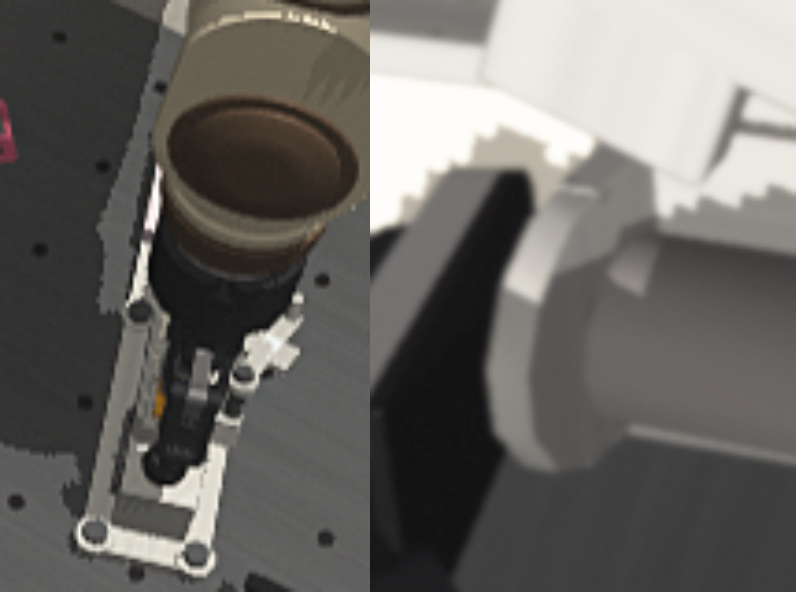

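View pics/w13.png

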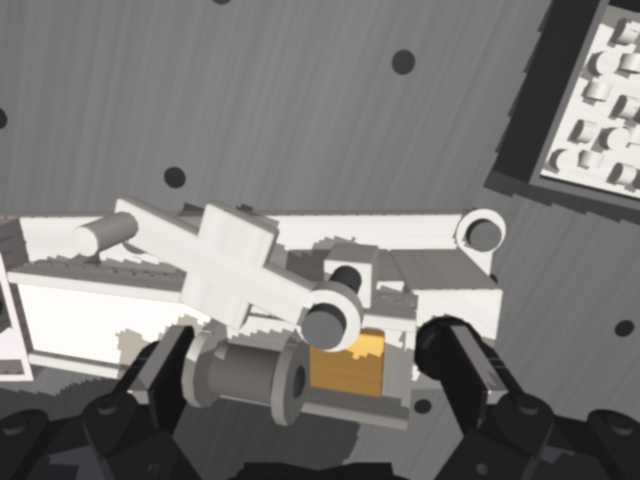

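View pics/t13.png

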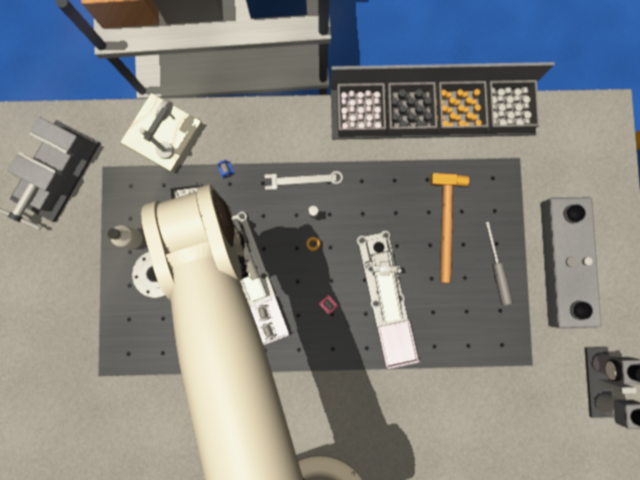

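```bash
python3 -m handwheel '[[0,0,0,-0.001,0],[0,0,0,-0.0015,0],[0,0,0,-0.0015,0],[0,0,0,-0.0015,0]]'
python3 - <<'E'
from h import *
c=snap("wrist","w14");o=get_obs();print(o["ee_pos"],o["tcp_rot"],o["wrist_force"],o["time"],o["qd"])
E
```

```text
time: 8.45
ee_pos: [0.5977, 0.1756, 0.0529]
tcp_rot: [179.9, -0.6, 19.4]
wrist_force: [-5.0, -1.1, 9.2]
opening: 0.0853
[0.5977 0.1757 0.0529] [179.8744  -0.5713  19.3751] [-5.3728 -1.9896  9.246 ] 8.5 [ 0.0618 -0.0179 -0.0098  0.0569 -0.1354  0.0641]
```

```bash
python3 -m handwheel '[[0,0,0,-0.001,0],[0,0,0,-0.002,0],[0,0,0,-0.003,0],[0,0,0,-0.003,0]]'
python3 - <<'E'
from h import *
c=snap("wrist","w15");o=get_obs();print(o["ee_pos"],o["tcp_rot"],o["wrist_force"],o["time"])
E
```

```text
time: 8.9
ee_pos: [0.5977, 0.1757, 0.0514]
tcp_rot: [179.9, -0.6, 19.4]
wrist_force: [-4.4, -2.3, 9.9]
opening: 0.085
[0.5977 0.1757 0.0514] [179.8686  -0.6332  19.379 ] [-5.0117 -2.3119  9.9052] 8.95
```

View pics/w15.png

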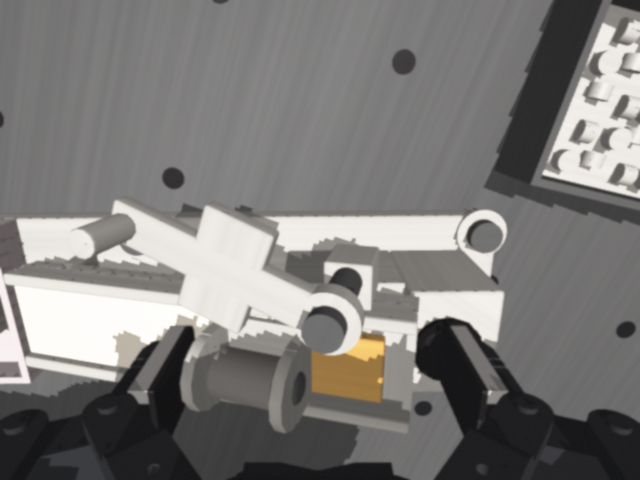

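```bash
python3 - <<'E'
from h import *
c=snap("wrist","w16");o=get_obs();print(o["ee_pos"],o["wrist_force"],o["time"])
a=cv2.imread("pics/w15.png").astype(int);b=c["color"].astype(int);print(np.abs(a-b)[320:440,180:320].mean())
job_done()
E
```

```text
[0.5978 0.1757 0.0514] [-4.9706 -0.4764  9.7736] 9.0
0.783531746031746
the job is handed in; nothing more can be done
```

I swung the hold-down arm of the loaded (left) nest back to its stop by its pin. I then pressed the plunger down with one open finger and caught the bracket on the chute with the other. The job is handed in at about 9 s, with the arm still pushing.

- **Bracket:** the last wrist pictures show it out of the nest and resting against the chute finger. It did not move between the last two frames.
- **Plunger:** the vertical force reads about 9.8 N, against 9.6 N for the bottom of its travel. The tool height (0.0514 m) also matches fully down.
- **Other items:** the last overall picture, taken at 7.9 s, showed the empty nest and the other items in view still in place. The robot arm partly covered the flange and the rivet box.

Two readings disagreed with what I expected:

- **Sideways force:** there is a steady push of about 5 N on the tool in the downhill direction, more than the bracket's weight alone would give. I think it is friction at the plunger cap, but I did not confirm that.
- **Height reading:** the measured tool height wandered by about 1 mm while I was pressing, so I pushed about 3 mm further to be sure the plunger was fully down.

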